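Home the handle-boring jig and hold its recessed set button

TASK

The handle-boring jig has lost its home position. Push the carrier along its rail towards the drill spindle until it clicks into the home detent and leave it seated there, then take the awl (slim long pin, plain straight handle) out of the tool rack, reach its pin through the hole in the top of the control box and press the recessed set button fully down. Finish while still gripping the awl and holding the button down: do not let go; leave the other things on the bench where they are.

Things in the scene. Friction and masses are not known exactly. Their poses are not given: they have to be found in the camera images.
- jig: Jig fixed to the bench: green base 90 x 330 mm, origin at the centre of its underside. A rail runs along its y axis; the drill spindle (up to 100 mm high, 100 mm wide) is at the +y end, y = 150 to 336 mm; end blocks, 46 mm high, at y = -145 and 145. Brass tabs beside the rail at y = 25 mm mark home: the brass pointers at the middle of the carrier's sides meet them there.
- carrier (a joint): Travel of the aluminium carrier along jig +y, m: starts loose at 0 to 0.04; 0.110 home in the detent; 0.170 far end. Slides with about 1 N; 6.5 mm before home a sprung ball rides over a ridge (takes about 5 N), then drops in and centres it; a like ridge lies beyond. 56 mm wide, 100 mm long, top 56 mm above the bench; the workpiece fixed on its spindle side reaches 80 mm.
- carrier_post (a point): Top centre of the carrier's upright steel push post, 16 mm in diameter, 45 mm tall (56 to 101 mm above the bench), on the carrier's loading end, 37 mm from its middle; the workpiece begins 17 mm from the post's axis on the spindle side. Axes parallel to the jig's. Push it, or grip it from above across the rail.
- post_home (a point): Fixed point of the jig: where the top centre of the push post is when the carrier is home in the detent.
- rack: Wooden tool rack fixed to the bench, 80 x 160 mm, 75 mm high; origin at the centre of its underside, open at the front and back. Two holes, 11 mm in diameter, in its 14 mm thick top board at y = -35 and +35 mm hold the awl and the burnisher, either way round.
- awl: Awl, about 70 g, upright in the rack: straight round wooden handle 22 mm in diameter, 75 mm long (lowest 12 mm a brass ferrule, 20 mm in diameter), above a steel pin 6 mm in diameter, 60 mm long. Origin where pin and ferrule meet, resting on the rack's top (75 mm above the bench); z points up the handle.
- awl_grip (a point): Point on the awl's axis in its handle, 50 mm above its origin: a good place to grip it.
- awl_tip (a point): Tip of the awl's pin, 60 mm below its origin.
- burnisher: The other tool in the rack, to be left there: mushroom-shaped wooden handle, 72 mm tall (its top 147 mm above the bench) and 38 mm across near its top, with a stub only 20 mm long. Origin at its ferrule's underside.
- box: Grey control box fixed to the bench, 110 x 90 mm, 70 mm high; origin at the centre of its underside, z up. One round hole 17 mm in diameter in the middle of its top.
- box_hole (a point): Centre of the hole's mouth, in the plane of the box's top. The hole goes straight down, 30 mm deep; the set button's face, 15 mm in diameter, fills the bottom of it 22 mm below the mouth.
- button (a joint): How far the sprung set button is pressed straight down, m: 0 released, 0.005 fully down against its stop. It takes about 2 N to start and 5 N fully down, and springs back when let go.
- bottle: White plastic bottle standing on the bench, 60 mm in diameter, 150 mm high; a bystander. Origin at its underside.
- mug: White mug standing on the bench, 80 mm in diameter, 90 mm high; a bystander. Origin at its underside.
Not all that is in view belongs to the job. What is shaped like the awl but green or purple is not meant. Leave any red look-alike of the box alone.

How it is judged:
By the outcome, as a careful person would: the job done as asked, in the order asked, and still so for the second after the job is handed in, while the arm keeps its last pose, push and grip.
It also fails if it takes over 54 s, if anything falls off the work surface, if the arm or the gripper's body presses on something with over 40 N, if the wrist force passes 120 N, or if a joint passes its speed limit or range.

ROBOT

A 6-joint arm with a two-finger parallel gripper is mounted at the origin on the work surface. World frame = base frame: x ahead of the robot, y to its left, z up, the work surface at z = 0. Lengths are in mm, angles in rad, forces in N, time in s.
With the tool pointing down it reaches from about 275 to 750 mm from the base axis. Payload 10.2 kg.
Tool frame: the origin (TCP) lies between the finger pads; the fingertips stand 22 mm ahead of it and the grasp point (between the pads) lies 3 mm ahead of it; z points along the fingers, y is the line along which they close (so a half turn about z gives the same grasp; the last joint's range is limited). The gripper opens to 85 mm and grips with 20 to 120 N. Pads are 22 mm wide; open, the fingers measure 114 mm over their backs; the gripper's body (76 mm by 85 mm) begins 54 mm behind the grasp point. The pads swing forward as they close: fully open they stand 13 mm farther back than shut.
Start: joints at [-1.489, 0.313, 1.498, -0, 1.331, -0.223], TCP at [157.541, -500.812, 253.294] pointing down, gripper open.
Joint ranges: [-2.94, 2.94], [-0.97, 2.17], [0.19, 2.56], [-1.23, 4.37], [0.02, 3.11], [-2.88, 2.88]. Speed limits (rad/s): [2.39, 2.39, 3.01, 3.14, 3.14, 3.14].

INTERFACE

Orientations are given as a unit quaternion [w, x, y, z].
In Python, from bench import move_pose, movel, set_joints, command_gripper, sleep, inverse_kinematics, observe, get_image, camera_model, MotionError, job_done gives the robot as it stands. The module is installed in compiled form; this text tells all that it offers. Calls block until the motion is done:
- move_pose(position, orientation): joint-space move of the TCP to a pose.
- movel(position, ori=None, velocity=150, threshold=None): straight line of the TCP; ori=None keeps the orientation; velocity is the mean speed in mm/s. With threshold (N) it stops when the force on the tool has changed by that much, and returns True; else False.
- set_joints(angles): joint-space move.
- command_gripper(opening, f_grip=None): opening from 0.0 (shut) to 1.0 (fully open); f_grip is the grip in N (None keeps the last); returns when the fingers have stopped.
- sleep(seconds).
- inverse_kinematics(position, orientation): joint angles nearest the present ones, or None.
- observe(): the state.
- get_image(name): name is "scene" or "top" or "wrist"; returns the picture (480x640x3 uint8, red, green, blue); there is no depth.
- camera_model(name): a dict with "intrinsics" (3x3 intrinsics, pixels), "dist" ([k1, k2, p1, p2, k3] as OpenCV has them; the pictures are not rectified), "R" (3x3) and "t" (3): a world point X has camera coordinates R X + t; the wrist camera has in their place "tool_from_camera" (4x4, takes a point from camera to tool coordinates, whose origin is the TCP and whose axes are the flange's). Camera axes: x right, y down, z forward; pixel columns grow to the right and rows downward; lengths in mm; the calibration is good to about 2 mm. A picture is of the moment at which its call begins: read the wrist's pose just before it. camera_model takes no time and is no camera call.
A pose or a line that the arm cannot do raises MotionError and nothing moves.
- job_done(): hands the job in; it is judged then, once.
The state is a dict: "time": time; "q": joint angles; "dq": joint speeds; "joint_torque": joint torques, N m; "tcp_pos": TCP position; "tool_rot": TCP orientation; "contact_force": force on the tool from outside, world axes, zero at the start; "torque": the same for the moment, N m; "width": opening from 0.0 (shut) to 1.0 (fully open); "gripper_force": force on a finger pad.
Only numpy, scipy, OpenCV 4.12 (cv2) and the standard library are available. Lean on these libraries where they do the work, as an engineer would, in place of code of your own. Each camera call takes 0.05 s, during which the arm holds its last target. There are 200 camera calls.

## Working session

There is one attempt and no reset: what is moved stays moved. The work goes in short steps, each a Python script; the robot and the scene stay as the last script left them, time stands still between calls to the robot, and variables do not carry over. Pictures are saved under pics/ and viewed, at most 10 in all, crops included, and the job is handed in when it is done.

```bash
mkdir -p pics
python3 - <<'E'
from bench import *
import cv2,numpy as np
for n in("scene","top"):
    im=get_image(n); cv2.imwrite(f"pics/{n}0.png",im[...,::-1])
    m=camera_model(n); print(n,m["intrinsics"],m["dist"],np.round(m["R"],3).tolist(),m["t"])
print(camera_model("wrist")); o=observe();print(o["time"],o["tool_rot"],o["contact_force"])
E
```

```text
scene [[453.38399623   0.         314.33277126]
 [  0.         453.38399623 237.39496607]
 [  0.           0.           1.        ]] [-0.03289139  0.          0.          0.          0.        ] [[-0.309, 0.951, 0.005], [0.666, 0.22, -0.713], [-0.679, -0.217, -0.701]] [ 134.6032725  -288.49321407 1433.04418706]
top [[545.22388569   0.         313.36203393]
 [  0.         545.22388569 241.24512035]
 [  0.           0.           1.        ]] [-0.14812479  0.          0.          0.          0.        ] [[-0.008, -1.0, 0.006], [-0.986, 0.007, -0.165], [0.165, -0.008, -0.986]] [  27.49323502  504.75043679 1171.3121791 ]
{'intrinsics': array([[411.67955271,   0.        , 318.63726567],
       [  0.        , 411.67955271, 245.91731313],
       [  0.        ,   0.        ,   1.        ]]), 'dist': array([0.01717598, 0.        , 0.        , 0.        , 0.        ]), 'tool_from_camera': array([[ 9.27196445e-04, -9.65152988e-01, -2.61684639e-01,
         6.49569777e+01],
       [ 9.99999526e-01,  8.17560042e-04,  5.27831856e-04,
         1.31866603e+00],
       [-2.95495588e-04, -2.61685004e-01,  9.65153289e-01,
        -1.20477176e+02],
       [ 0.00000000e+00,  0.00000000e+00,  0.00000000e+00,
         1.00000000e+00]])}
0.1 [-5.74182889e-04  9.88409775e-01  1.51808381e-01  4.89462153e-05] [-0.32317751 -0.07234842 -0.07420593]
```

View pics/scene0.png

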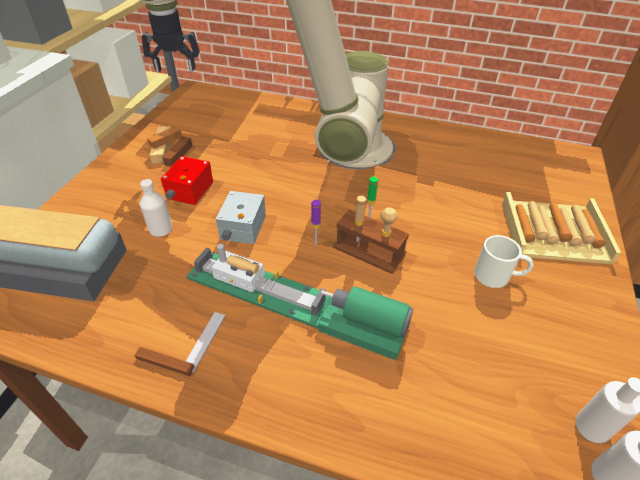

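View pics/top0.png

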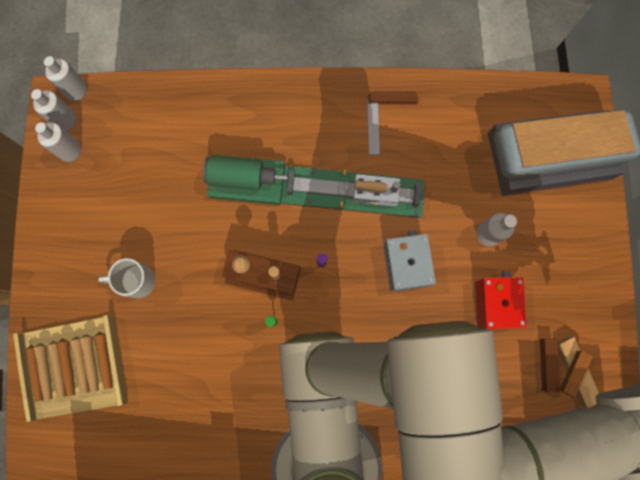

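The views show the jig with its carrier at top (377,190), the awl in the rack at top (273,272) with the burnisher at (241,264), and the grey box hole at top (411,262). The purple and green look-alikes are at (322,260) and (270,321).

```bash
cat > h.py <<'E'
from bench import *
import cv2,numpy as np
from scipy.spatial.transform import Rotation as Ro
def rot(q): return Ro.from_quat(np.roll(q,-1))
def ray(name,uv,o=None):
    m=camera_model(name)
    p=cv2.undistortPoints(np.array([[uv]],float),m["intrinsics"],m["dist"])[0,0]
    d=np.array([*p,1.])
    if name=="wrist":
        T=m["tool_from_camera"];R=rot(o["tool_rot"])
        return R.apply(T[:3,3])+o["tcp_pos"],R.apply(T[:3,:3]@d)
    R=m["R"];return -R.T@m["t"],R.T@d
def onz(name,uv,z,o=None):
    c,d=ray(name,uv,o);return c+d*(z-c[2])/d[2]
def proj(name,X,o=None):
    m=camera_model(name);X=np.asarray(X,float)
    if name=="wrist":
        T=m["tool_from_camera"];x=rot(o["tool_rot"]).inv().apply(X-o["tcp_pos"]);x=T[:3,:3].T@(x-T[:3,3])
    else:x=m["R"]@X+m["t"]
    return cv2.projectPoints(x[None],np.zeros(3),np.zeros(3),m["intrinsics"],m["dist"])[0].ravel()
def down(a):
    "tool down, closing axis (tool y) at world angle a"
    y=np.array([np.cos(a),np.sin(a),0]);z=np.array([0,0,-1.]);x=np.cross(y,z)
    return np.roll(Ro.from_matrix(np.c_[x,y,z]).as_quat(),1)
def shot(fn):
    o=observe();im=get_image("wrist");cv2.imwrite(f"pics/{fn}.png",im[...,::-1]);return o,im
E
python3 - <<'E'
from h import *
for n,uv,z in [("awltop",(273,272),150),("burn",(241,264),147),("boxhole",(411,262),70),("purple",(322,260),150),("green",(270,321),150),("postmaybe",(408,187),101),
 ("jigR-bot",(424,215),12),("jigR-top",(424,180),12),("jigLbot",(210,197),12),("bottle",(495,230),100),("mug",(132,280),90)]:
    print(n,onz("top",uv,z).round())
for n,uv,z in [("awltop",(361,199),150),("purple",(316,202),150),("green",(373,180),150),("boxhole",(240,207),70),("post",(221,247),101),("burn",(389,213),147)]:
    print("scene",n,onz("scene",uv,z).round())
b=get_image("top");cv2.imwrite("pics/top1.png",cv2.resize(b[145:335,195:445],None,fx=3.15,fy=3.15,interpolation=cv2.INTER_CUBIC)[...,::-1])
E
```

```text
awltop [425. 106. 150.]
burn [442. 171. 147.]
boxhole [ 453. -188.   70.]
purple [448.   7. 150.]
green [327. 112. 150.]
postmaybe [ 613. -182.  101.]
jigR-bot [ 570. -233.   12.]
jigR-top [ 654. -237.   12.]
jigLbot [616. 263.  12.]
bottle [ 517. -370.  100.]
mug [415. 413.  90.]
scene awltop [430. 107. 150.]
scene purple [471.  15. 150.]
scene green [353. 117. 150.]
scene boxhole [ 457. -185.   70.]
scene post [ 622. -151.  101.]
scene burn [453. 176. 147.]
```

View pics/top1.png

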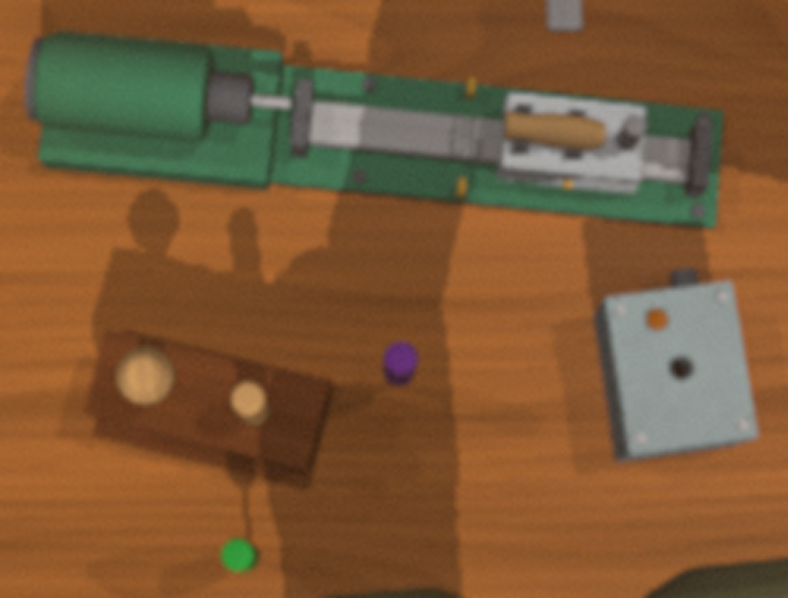

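Crop: the post top is at (632,127), the brass tabs at (471,86) and (462,186), and the end blocks at (700,155) and (302,117). The awl top is at (249,399) and the hole at (681,368).

Run:
```python
from h import *
f=lambda u,v,z:onz("top",(195+u/3.15,145+v/3.15),z)
post=f(632,127,101);e0=f(700,150,46);e1=f(302,110,46);t=(f(471,86,20)+f(462,186,20))/2
d=e1-e0;d[2]=0;print(np.linalg.norm(d));d/=np.linalg.norm(d);ang=np.arctan2(d[1],d[0])
rl=np.arctan2(*(f(249,399,150)-f(145,376,147))[[1,0]])
print("post",post,"tabs",t,"d",d,"post jig y",(post-t)@d+25,"blocks",(e0-t)@d+25,(e1-t)@d+25,"rackline",rl)
print("awl",f(249,399,150),"hole",f(681,368,70))
q=down(ang+np.pi/2); p=[post[0],post[1],190]
s=[inverse_kinematics(p,x) for x in(q,down(ang-np.pi/2))];print(s,ang)
j=0 if s[1] is None or abs(s[0][5])<abs(s[1][5]) else 1
move_pose(p,[q,down(ang-np.pi/2)][j])
o,im=shot("w1");print(o["time"],o["tcp_pos"],o["tool_rot"],proj("wrist",post,o))
```

```text
288.0399418903999
post [ 616.58043633 -155.00343125  101.        ] tabs [632.58312331 -46.17748881  20.        ] d [0.1073489  0.99422141 0.        ] post jig y -84.91495285971214 blocks -142.68975229514461 145.35018959525533 rackline -1.7985798781164934
awl [425.49819577 103.92188123 150.        ] hole [ 453.41131691 -188.2790144    70.        ]
[array([-4.30253465e-01,  6.07128884e-01,  1.21988835e+00, -4.44089210e-16,
        1.31457542e+00,  2.81889534e+00]), array([-4.30253465e-01,  6.07128884e-01,  1.21988835e+00, -4.44089210e-16,
        1.31457542e+00, -3.22697312e-01])] 1.4632401743057926
2.225 [ 616.31443963 -155.97653431  190.16624434] [ 1.64421407e-04  7.44588529e-01  6.67523703e-01 -3.65206957e-05] [319.71999928 257.74767885]
```

View pics/w1.png

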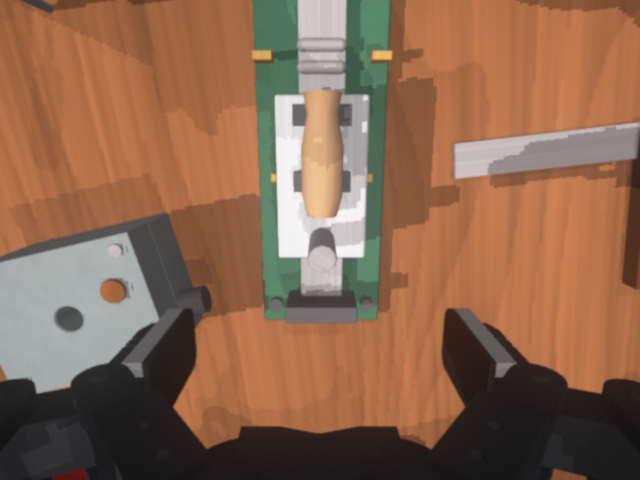

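The wrist view agrees: the post top is at (322,258) against a predicted (320,258). The tabs are at (262,56) and (381,56), the pointers at (273,178) and (370,178), and the box hole at (69,319).

Run:
```python
from h import *
o=observe()
d=np.array([0.1073489,0.99422141,0]);
w=lambda u,v,z:onz("wrist",(u,v),z,o)
post=w(322,258,101)
for z in(12,20,30): print(z,(w(262,56,z)+w(381,56,z))/2,(w(273,178,z)+w(370,178,z))/2, ((w(262,56,z)+w(381,56,z))/2-(w(273,178,z)+w(370,178,z))/2)@d)
a=w(381,56,20)-w(262,56,20);print("tab dir",np.arctan2(a[1],a[0]), np.arctan2(d[1],d[0]))
print("post",post,"hole",w(69,319,70))
p=post.copy();p[2]=100
movel(p,velocity=120);command_gripper(0.0,40)
o=observe();print(o["time"],o["tcp_pos"],o["width"],o["gripper_force"],o["contact_force"])
```

```text
12 [630.12536179 -42.44882595  12.        ] [ 621.59664661 -122.39269613   12.        ] 80.39745552535393
20 [629.93128127 -43.77436018  20.        ] [ 621.63103814 -121.57664868   20.        ] 78.24372294591616
30 [629.68868061 -45.43127797  30.        ] [ 621.67402755 -120.55658938   30.        ] 75.55155722161896
tab dir -0.1083082233063117 1.463240172511203
post [ 617.76836107 -155.27877367  101.        ] hole [ 453.81564211 -187.36906759   70.        ]
3.8167 [ 618.13017023 -155.38444903  100.27345829] 0.16491761110646813 39.10270392894745 [2.25789451 0.12601744 0.82387562]
```

Run:
```python
from h import *
d=np.array([np.sin(.1079),np.cos(.1079),0])
o=observe();p0=np.array(o["tcp_pos"])
movel(p0+60*d,velocity=80);f=[];pk=False
for s in range(61,82):
    movel(p0+s*d,velocity=15);o=observe();F=np.array(o["contact_force"])
    a=(np.array(o["tcp_pos"])-p0)@d;f.append(F@d);print(s,round(a,2),F.round(1),round(F@d,2))
    if f[-1]<-3.5:pk=True
    if pk and f[-1]>-0.3 : n=s;break
print(o["time"])
```

```text
61 60.57 [ 5.7 -0.2 -0.2] 0.42
62 61.59 [ 4.7 -1.  -0.6] -0.45
63 62.38 [ 5.1 -0.7  0. ] -0.13
64 63.02 [ 4.3 -3.5 -0.3] -3.02
65 63.95 [ 5.1 -4.  -0.6] -3.41
66 65.03 [ 4.3 -3.3 -0.6] -2.85
67 66.14 [ 4.7 -3.2 -0.2] -2.68
68 67.29 [ 5.8 -2.3 -1. ] -1.64
69 68.43 [ 5.3 -1.2 -0.4] -0.61
70 69.57 [ 5.4 -0.3  0.1] 0.26
71 70.7 [ 4.7 -0.7 -0.8] -0.22
72 71.87 [ 5.6  0.8 -0.5] 1.41
73 72.99 [ 4.9  1.2 -0. ] 1.76
74 74.13 [ 4.9  1.3 -0.7] 1.86
75 75.19 [6.4 2.6 0.2] 3.31
76 75.59 [ 4.8 -0.2 -0.9] 0.31
77 76.1 [ 4.3 -1.9 -0.5] -1.44
78 76.97 [ 4.7 -3.8 -1.3] -3.28
79 78.02 [ 5.8 -3.9  0.1] -3.21
80 79.16 [ 5.  -2.8 -1.1] -2.29
81 80.26 [ 4.7 -2.3 -0.7] -1.78
9.9667
```

The force profile is clear: the first ridge peaks at about 69.3 mm and the detent seats at about 75.7 mm. The carrier is now slightly up the far ridge, so I'll bring it back, release it and look.

Run:
```python
from h import *
d=np.array([np.sin(.1079),np.cos(.1079),0])
p=np.array(observe()["tcp_pos"])
movel(p-4.6*d,velocity=20);sleep(.1);o=observe();print(o["tcp_pos"],np.array(o["contact_force"])@d)
command_gripper(0.6)
p=np.array(observe()["tcp_pos"]);p[2]=190;movel(p,velocity=200)
o,im=shot("w2");print(o["time"],o["tcp_pos"])
```

```text
[626.36220001 -80.37423714 100.26364506] -0.41201835184314584
11.525 [625.70326808 -79.96496674 188.78576826]
```

View pics/w2.png

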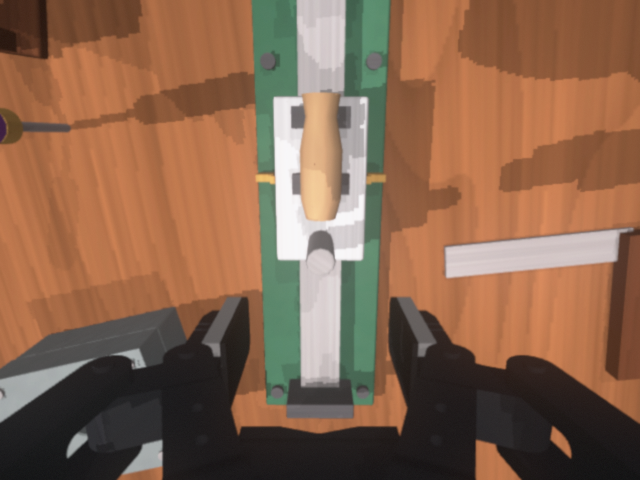

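The brass pointers meet the tabs at (265,178) and (375,178), so the carrier is home. The awl is next.

Run:
```python
from h import *
p=np.array(observe()["tcp_pos"]);p[2]=240;movel(p,velocity=250)
P=[427,105,240];best=None
for a in(-.228,-.228+np.pi):
    s=inverse_kinematics(P,down(a))
    if s is not None and (best is None or abs(s[5])<abs(best[1][5])):best=(a,s)
print(best)
move_pose(P,down(best[0]));o,im=shot("w3");print(o["time"],o["tcp_pos"],proj("wrist",[427,105,150],o))
```

```text
(-0.228, array([-2.65535067e-02,  1.35680302e-01,  1.75732478e+00, -4.44089210e-16,
        1.24858757e+00,  2.01446493e-01]))
12.9833 [427.75006064 104.5298387  239.77903974] [317.49897263 258.61929412]
```

View pics/w3.png

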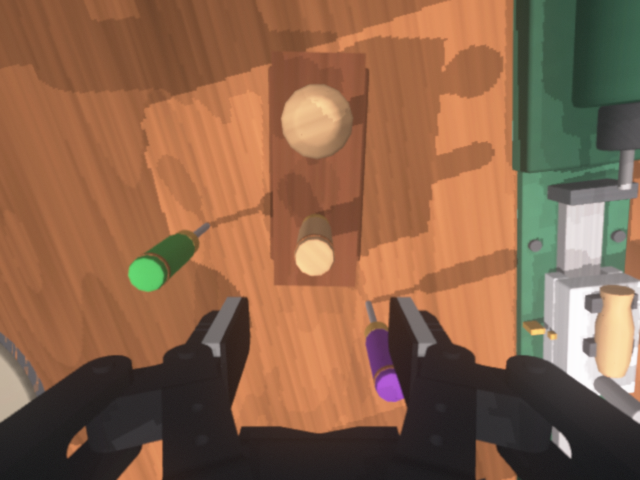

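The awl's top is at (314,256), within 2 mm of the estimate. The burnisher is at (317,121), green at (147,275) and purple at (390,388). I'll grip the awl, lift it high and carry it over the box.

Run:
```python
from h import *
o=observe();A=onz("wrist",(314.5,256.5),150,o);print("awl",A)
movel([A[0],A[1],128],velocity=120);command_gripper(0.0,80)
o=observe();print(o["time"],o["tcp_pos"],o["width"],o["gripper_force"],o["contact_force"])
A=np.array(o["tcp_pos"])
movel([A[0],A[1],200],velocity=100);movel([A[0],A[1],300],velocity=200)
H=np.array([453.7,-187.7])
q=o["tool_rot"]
best=None
for a in np.arange(-np.pi,np.pi,np.pi/12):
    s=inverse_kinematics([*H,300],down(a))
    if s is not None:
        c=np.abs(s-observe()["q"])[5]
        if best is None or c<best[0]:best=(c,a)
print(best)
move_pose([*H,300],down(best[1]));movel([*H,203],velocity=150)
o,im=shot("w4");print(o["time"],o["tcp_pos"],o["width"],proj("wrist",[*H,70],o),proj("wrist",rot(o["tool_rot"]).apply([0,0,113])+o["tcp_pos"],o))
```

```text
awl [425.8293689  106.38814635 150.        ]
14.5 [426.08412795 106.40329116 128.59063098] 0.23766386216491378 77.8937029838562 [-2.1030444  -0.13135901  6.46436366]
(np.float64(0.05072672834852285), np.float64(-0.785398163397447))
17.95 [ 454.1514963  -187.6106097   203.86835928] 0.23935006049734084 [316.73358113 239.70826245] [317.355872   247.79113545]
```

View pics/w4.png

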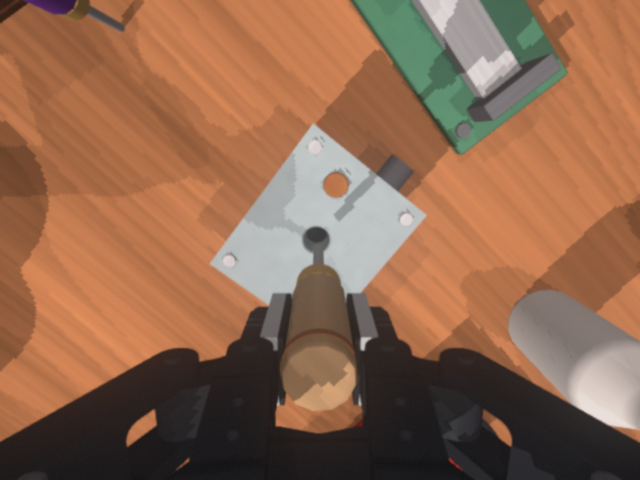

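The hole is at (316,238) with the pin tip just over it at about (317,248), which matches the prediction. Pressing down now.

Run:
```python
from h import *
H=[453.9,-187.8]
f0=np.array(observe()["contact_force"])
r=movel([*H,168],velocity=40,threshold=4);o=observe();print(r,o["tcp_pos"],o["contact_force"]-f0)
if not r:
  for z in np.arange(166,148,-1.):
    movel([*H,z],velocity=12);o=observe();F=o["contact_force"]-f0
    print(z,round(o["tcp_pos"][2],2),F.round(1),round(o["width"],3))
    if F[2]>13 or abs(F[:2]).max()>8:break
print(o["time"],o["torque"])
```

```text
False [ 454.02002743 -187.87893651  168.23671968] [-0.90880265 -1.60554441  0.7210941 ]
166.0 165.95 [-1.6 -0.3 -0.6] 0.239
165.0 164.95 [-1.1 -0.8  0.1] 0.237
164.0 163.96 [-1.  -1.5 -0.5] 0.238
163.0 162.95 [-0.3 -0.8 -0.7] 0.235
162.0 161.95 [-0.6 -0.6 -0.6] 0.239
161.0 161.13 [-0.8 -0.5  0.7] 0.24
160.0 160.1 [-1.3 -1.8  2.5] 0.233
159.0 159.04 [-0.5 -0.3  3.2] 0.236
158.0 158.03 [-0.7 -1.8  4.8] 0.237
157.0 157.06 [-0.7 -1.1  4.5] 0.238
156.0 156.39 [-1.4 -0.5  7.2] 0.237
155.0 156.12 [-2.   1.3 14. ] 0.237
22.0917 [0.4286717  0.50736788 0.03068654]
```

Contact came at about 161 mm and the hard stop at about 156 mm, which is the expected 5 mm stroke. I'll check that it holds steady, then hand in.

Run:
```python
from h import *
sleep(.7);o=observe();print(o["tcp_pos"],o["contact_force"],o["width"],o["gripper_force"],o["time"])
if o["contact_force"][2]>8: print(job_done())
```

```text
[ 454.22356131 -187.98708981  156.12974584] [-2.12776583  0.77525029 12.96833767] 0.23928298870385184 79.76038813591003 22.7917
the job is handed in; nothing more can be done
None
```

I handed the job in at 22.8 s: the carrier is seated in the home detent, and the arm is still gripping the awl and holding the set button on its stop with about 13 N.

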